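Press a label holder home behind the shelf lip and hold it

TASK

Take the loose white label holder by its orange tab and slide its rear tongue down into the empty middle pocket, behind the front lip of the low parcel shelf, with the label facing out to the front like its two neighbours. Push it down against the springy seat until its shoulder sits fully home on the lip, and finish while still holding it pressed down there (it springs back up if let go). Leave the parcel and the tape roll that are on the shelf where they are.

Things in the scene. Friction and masses are not known exactly. Their poses are not given: they have to be found in the camera images.
- holder: Loose white label holder, an upside-down U standing on its two legs; 90 wide (y), 24 deep (x), 92 mm high, about 0.12 kg. Origin: middle of the rear tongue's lower edge; z up, the label faces -x. Tongue: x -3 to +3, 70 wide, z 0 to 44 mm, round nose. Label plate: x -18 to -14, z 0 to 50 mm. Shoulder joining both: x -18 to +6, 90 wide, z 44 to 56 mm. Orange grip tab on top, see tab.
- tab (a point): Middle of the holder's orange grip tab, at (0, 0, 74) mm in the holder's frame, straight above the tongue. The tab is 12 mm thick in x, 40 mm wide in y and reaches from z = 56 to 92 mm; grip it from above across its 12 mm.
- label_face (a point): Middle of the outside of the loose holder's label plate, at (-19, 0, 26) mm in the holder's frame.
- shelf: Fixed low grey parcel shelf, 400 mm wide (y), 200 deep (x). Origin on the worktop under the pocket; +x to its back, z up. Front edge: upright plate x -9.5 to -4.5, its rounded top (the lip) 85 mm up; groove behind it x -4.5 to +4.5; then a wall to +9.5 mm, equally high. Deck 60 mm high. Like holders with blue tabs are fixed, home, at y = +128 and -128 mm; the groove is filled but for the pocket.
- pocket (a point): Middle of the empty pocket's mouth, level with the lip's top (85 mm above the worktop), axes as the shelf's. The pocket is 9 mm wide in x and 76 mm in y. With the holder home, its shoulder rests on the lip and its tongue's lower edge is 44 mm below this point.
- seat (a joint): The red sprung seat bar in the pocket, m: 0 when up (its top 36 mm below the lip's top), grows as it is pressed down; 0.008 when the holder's shoulder rests on the lip (end stop 0.010). It pushes back with about 3 N at 0 and 11 N at 0.008.
- parcel: Green taped parcel lying on the shelf's deck, 108 x 243 x 49 mm, not to be moved. Its near face is about 70 mm behind the pocket.
- tape: Grey tape roll lying on the shelf's deck to the left of the parcel, 103 mm across, 48 mm high, not to be moved.
There are look-alikes about, which are no part of the job. Of the things that look like the holder, take the one that is farthest to the robot's right at the start.

How it is judged:
By the outcome, as a careful person would: the job done as asked, in the order asked, and still so for the second after the job is handed in, while the arm keeps its last pose, push and grip.
It also fails if it takes over 48 s, if anything falls off the work surface, if the arm or the gripper's body presses on something with over 40 N, if the wrist force passes 120 N, or if a joint passes its speed limit or range.

ROBOT

A 7-joint arm with a two-finger parallel gripper is mounted at the origin on a cart in front of the work surface, level with it; the furniture and walls round the work are solid. World frame = base frame: x ahead of the robot, y to its left, z up, the work surface at z = 0. Lengths are in m, angles in rad, forces in N, time in s.
With the tool pointing down it reaches from about 0.425 to 0.875 m from the base axis. Payload 4.7 kg.
Tool frame: the origin (TCP) lies at the very end of the fingers, on their centre line; the grasp point (between the pads) lies 19 mm behind it; z points along the fingers, y is the line along which they close (so a half turn about z gives the same grasp; the last joint's range is limited). The gripper opens to 87 mm and grips with 3 to 60 N. Pads are 19 mm wide; open, the fingers measure 117 mm over their backs; the gripper's body (75 mm by 190 mm) begins 51 mm behind the grasp point.
Start: joints at [1.257, 0.321, -0.07, 1.45, 0.023, 1.371, -0.057], TCP at [0.209, -0.615, 0.223] pointing down, gripper open.
Joint ranges: [-2.86, 2.86], [-0.3, 2.09], [-1.38, 1.24], [0.06, 2.45], [-1.56, 4.7], [0.09, 2.05], [-2.69, 2.69]. Speed limits (rad/s): [2.57, 2.57, 3.14, 3.14, 3.14, 3.14, 3.14].

INTERFACE

Orientations are given as a rotation vector (axis times angle).
In Python, from bench import ctrl, get_image, job gives the robot as it stands.
- The arm moves only by the shell command python3 -m crank 'ROWS' [FORCE]. ROWS is JSON, a list that holds one entry, the list of rows, each a list of 5 numbers: the shift along the tool's x, y, z in mm, then the turn about the tool's z in rad, then the closure, from -1 (fully open) to 1 (shut), so that 0 is half open. A call has 1 to 10 rows; each row shifts and turns the commanded pose from where the row before left it, along the tool's axes as they then stand; what a row does not reach is not made up. A row lasts 1/12 s, in which the tool goes at most 41.7 mm and 7.16 degrees, less where a joint would pass 70% of its speed; a pose out of reach is approached as far as the arm can. A call with a gripper value outside its range is refused whole. The fingers move at their own pace and stop on an object; FORCE is the grip in N (left out, the last holds). Time passes only in rows, so rows that do not move let the fingers close. It gives the time, the measured TCP pose, the force, the opening and the grip force at its end, in the units of the state.
- ctrl.get_state(): the state, without advancing time (a new reading comes with each control period).
- get_image(name): name is "side" or "top"; returns a dict with "pixels" (480x640x3 uint8, red, green, blue), "fx", "fy", "cx", "cy" (pixels), "k1" (the pictures are not rectified: a ray, as slopes to the right and down, at radius r is drawn at 1 + k1 r^2 times it, then the intrinsics apply), "T" (4x4, takes a point from camera to world coordinates). Camera axes: x right, y down, z forward; pixel columns grow to the right and rows downward; lengths in m; the calibration is good to about 2 mm. A picture is of the moment at which its call begins. There is no depth.
- job.close_job(): hands the job in; it is judged then, once.
The state is a dict: "time": time; "joint_positions": joint angles; "qd": joint speeds; "joint_torque": joint torques, N m; "position": TCP position; "tool_rot": TCP orientation; "ft_force": force on the tool from outside, world axes, zero at the start; "torque": the same for the moment, N m; "grip_width": opening from 0.0 (shut) to 1.0 (fully open); "grip_force": force on a finger pad.
Only numpy, scipy, OpenCV 4.12 (cv2) and the standard library are available. Lean on these libraries where they do the work, as an engineer would, in place of code of your own. Each camera call takes 0.05 s, during which the arm holds its last target. There are 200 camera calls.

## Working session

There is one attempt and no reset: what is moved stays moved. The work goes in short steps, Python scripts to look and compute and a shell command to move; the robot and the scene stay as the last step left them, time stands still between calls to the robot, and variables do not carry over. Pictures are saved under pics/ and viewed, at most 10 in all, crops included, and the job is handed in when it is done.

```bash
ls; mkdir -p pics; python3 - <<'E'
from bench import ctrl,get_image
import cv2
s=ctrl.get_state();print({k:s[k] for k in("time","position","tool_rot","grip_width","ft_force")})
for n in("top","side"):
    d=get_image(n);cv2.imwrite(f"pics/{n}0.png",d["pixels"][:,:,::-1]);print(n,d["fx"],d["fy"],d["cx"],d["cy"],d["k1"],d["T"])
E
```

```text
pics
{'time': 0.0, 'position': array([ 0.20901962, -0.61488899,  0.22148829]), 'tool_rot': array([-3.09768816e+00, -5.12305647e-01,  6.84029987e-04]), 'grip_width': 1.0036575077704633, 'ft_force': array([-0.68067832,  0.48798887, -0.16890646])}
top 503.2378215840229 503.2378215840229 321.1173205268767 240.16534274169243 -0.14705474346882028 [[-0.01829565 -0.99633464  0.08356173  0.4195692 ]
 [-0.99971082  0.0195339   0.01402484  0.0935371 ]
 [-0.01560572 -0.08328097 -0.9964039   1.37606386]
 [ 0.          0.          0.          1.        ]]
side 622.7353754317983 622.7353754317983 321.00597288184383 242.00406886858138 0.06585517235839247 [[-0.26240011 -0.70264247  0.66139227 -0.47978318]
 [-0.96495831  0.19197987 -0.17888319  0.3752654 ]
 [-0.00128307 -0.68515494 -0.72839623  1.18469862]
 [ 0.          0.          0.          1.        ]]
```

View pics/top0.png

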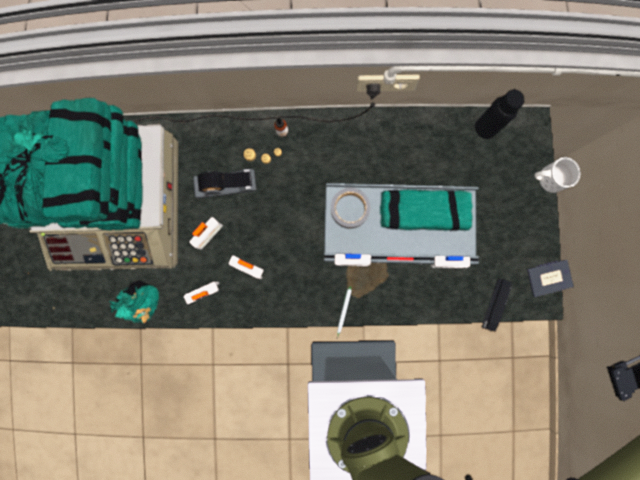

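View pics/side0.png

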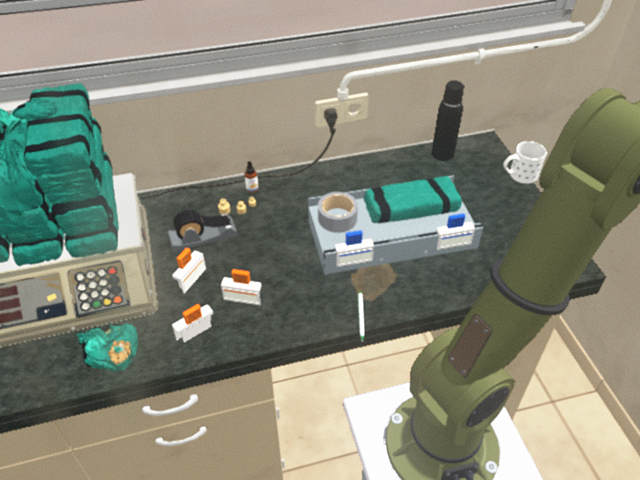

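The side view shows three white holders with orange tabs, and the top view shows the same three at (204,231), (246,266) and (202,292). The two holders with blue tabs at (352,258) and (452,260) are fixed to the shelf. Robot's right is −y, which is image right in the top view, so I choose the holder at top (246,266), which is side (241,287). Next I'll measure and check it in one close crop.

```bash
cat > h.py <<'E'
import numpy as np,cv2
from bench import ctrl,get_image
def rays(d,uv):
    uv=np.asarray(uv,float).reshape(-1,2)
    p=(uv-[d["cx"],d["cy"]])/[d["fx"],d["fy"]]
    q=p.copy()
    for _ in range(20): q=p/(1+d["k1"]*(q**2).sum(1,keepdims=True))
    T=np.array(d["T"]);v=np.c_[q,np.ones(len(q))]@T[:3,:3].T
    return T[:3,3],v
def plane(d,uv,z):
    o,v=rays(d,uv);return o+v*((z-o[2])/v[:,2])[:,None]
def cross(d1,u1,d2,u2):
    o1,a=rays(d1,u1);o2,b=rays(d2,u2);a=a[0];b=b[0]
    t=np.linalg.lstsq(np.c_[a,-b],o2-o1,rcond=None)[0]
    p,q=o1+t[0]*a,o2+t[1]*b
    return (p+q)/2,np.linalg.norm(p-q)
def proj(d,P):
    T=np.array(d["T"]);c=(np.atleast_2d(P)-T[:3,3])@T[:3,:3];s=c[:,:2]/c[:,2:]
    return s*(1+d["k1"]*(s**2).sum(1,keepdims=True))*[d["fx"],d["fy"]]+[d["cx"],d["cy"]]
def blobs(d,col,mn=25):
    h=cv2.cvtColor(d["pixels"],cv2.COLOR_RGB2HSV)
    lo,hi={"orange":((6,170,120),(18,255,255)),"blue":((105,150,80),(125,255,255)),"red":((0,150,90),(5,255,255)),"white":((0,0,170),(179,50,255))}[col]
    n,l,s,c=cv2.connectedComponentsWithStats(cv2.inRange(h,lo,hi))
    return [(c[i],s[i][4],cv2.minAreaRect(np.argwhere(l==i)[:,::-1].astype(np.float32)),l==i) for i in range(1,n) if s[i][4]>=mn]
E
python3 - <<'E'
from h import *
np.set_printoptions(precision=4,suppress=True)
D={n:get_image(n) for n in("top","side")}
for n,d in D.items():
    for col in("orange","blue","red"):
        for c,a,r,m in blobs(d,col):
            if n=="top" or col!="orange" or True: print(n,col,c.round(1),a,np.round(r[1],1),plane(d,[c],{"orange":.092,"blue":.133,"red":.049}[col])[0], plane(d,cv2.boxPoints(r),{"orange":.092,"blue":.133,"red":.049}[col])[:,:2].round(3).tolist())
a=cv2.resize(D["top"]["pixels"][245:290,215:275],None,fx=6.6,fy=6.6,interpolation=2)
b=cv2.resize(D["side"]["pixels"][260:315,205:278],None,fx=5.4,fy=5.4,interpolation=2)
h=297;cv2.imwrite("pics/crop1.png",np.hstack([a[:h],b[:h]])[:,:,::-1]);print(a.shape,b.shape)
E
```

```text
top orange [198.9 229.1] 99 [ 6.4 16.3] [0.5623 0.4286 0.092 ] [[0.553, 0.45], [0.582, 0.419], [0.57, 0.407], [0.541, 0.438]]
top orange [245.3 263.5] 62 [14.8  4. ] [0.471  0.3072 0.092 ] [[0.475, 0.326], [0.484, 0.321], [0.467, 0.287], [0.458, 0.292]]
top orange [199.6 295.1] 59 [ 3.9 15.8] [0.3915 0.427  0.092 ] [[0.388, 0.449], [0.404, 0.41], [0.394, 0.406], [0.379, 0.445]]
top blue [352.5 255.5] 56 [ 3. 13.] [0.4843 0.0342 0.133 ] [[0.488, 0.05], [0.488, 0.018], [0.48, 0.018], [0.481, 0.05]]
top blue [454.1 257.6] 59 [ 3. 16.] [ 0.4738 -0.2191  0.133 ] [[0.478, -0.199], [0.477, -0.239], [0.47, -0.239], [0.471, -0.198]]
top red [399.2 258.3] 61 [ 2. 26.] [ 0.4788 -0.0931  0.049 ] [[0.483, -0.061], [0.481, -0.13], [0.476, -0.13], [0.478, -0.061]]
side orange [183.8 257.2] 183 [11.3 19.1] [0.55   0.4307 0.092 ] [[0.548, 0.456], [0.583, 0.42], [0.552, 0.405], [0.518, 0.441]]
side orange [240.6 275.4] 208 [19. 12.] [0.4595 0.3122 0.092 ] [[0.452, 0.338], [0.486, 0.329], [0.468, 0.288], [0.433, 0.298]]
side orange [191.9 313.4] 227 [12.8 19.7] [0.3811 0.4328 0.092 ] [[0.39, 0.456], [0.407, 0.417], [0.373, 0.407], [0.357, 0.446]]
side blue [455.7 220.2] 169 [10.9 17.6] [ 0.4595 -0.2122  0.133 ] [[0.478, -0.196], [0.476, -0.24], [0.441, -0.229], [0.443, -0.186]]
side blue [353.5 237. ] 160 [12. 15.] [0.4706 0.0395 0.133 ] [[0.494, 0.051], [0.485, 0.017], [0.448, 0.029], [0.457, 0.062]]
(297, 396, 3) (297, 394, 3)
```

View pics/crop1.png

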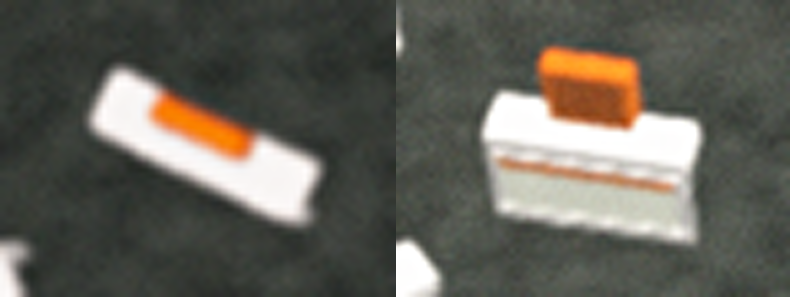

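The crop confirms it. It is an upright holder with the label plate towards the robot, slightly to the left, and the tab at the rear. Its yaw is about −25°, against about −2.4° for the shelf. I'll turn the tool, raise it and swing round outside the inner reach limit.

```bash
python3 -m crank '[[[0,0,-10,-0.115,-1],[0,0,-10,-0.115,-1],[0,0,-10,-0.115,-1],[0,0,0,-0.115,-1],[0,0,0,-0.115,-1],[0,0,0,-0.115,-1],[0,0,0,-0.115,-1],[36,8,0,0,-1],[36,8,0,0,-1],[36,8,0,0,-1]]]'
python3 -m crank '[[[36,8,0,0,-1],[36,8,0,0,-1],[36,8,0,0,-1],[36,8,0,0,-1],[36,8,0,0,-1],[36,8,0,0,-1],[36,8,0,0,-1],[36,8,0,0,-1],[36,8,0,0,-1],[36,8,0,0,-1]]]'
python3 - <<'E'
from h import *
d=get_image("top");e=get_image("side")
for a,b in(((245.3,263.5),(240.6,275.4)),((352.5,255.5),(353.5,237)),((454.1,257.6),(455.7,220.2))): print(cross(d,a,e,b))
print(ctrl.get_state()["position"],ctrl.get_state()["tool_rot"])
E
```

```text
time: 1.03
position: [0.2769, -0.5268, 0.252]
tool_rot: [-2.652, -1.683, -0.001]
ft_force: [0.7, -0.1, 0.2]
grip_width: 1.002
grip_force: 0.0
time: 1.87
position: [0.5026, -0.2342, 0.2526]
tool_rot: [2.651, 1.685, -0.0]
ft_force: [0.3, -1.0, 0.6]
grip_width: 0.998
grip_force: 0.0
(array([0.47179601, 0.31053123, 0.07740648]), np.float64(0.0016956250870200902))
(array([0.4852652 , 0.03386178, 0.11667341]), np.float64(0.0010217673236399463))
(array([ 0.47480864, -0.22266714,  0.1155931 ]), np.float64(0.0015016750484246964))
[ 0.50588    -0.22782692  0.25279165] [-2.63977484 -1.70035007 -0.00624181]
```

```bash
python3 -m crank '[[[34,-18,0,0,-1],[34,-18,0,0,-1],[34,-18,0,0,-1],[34,-18,0,0,-1],[34,-18,0,0,-1],[34,-18,0,0,-1],[34,-18,0,0,-1],[34,-18,0,0,-1],[34,-18,0,0,-1],[34,-18,0,0,-1]]]'
python3 -m crank '[[[34,-18,0,0,-1],[34,-18,0,0,-1],[34,-18,0,0,-1],[34,-18,0,0,-1],[0,0,0,0,-1],[0,0,0,0,-1],[0,0,0,0,-1]]]'
cat >> h.py <<'E'
from scipy.spatial.transform import Rotation as Ro
def togo(xy,psi=None):  # tool-axis shift in mm to xy; turn to bring tool y to yaw psi (deg)
    s=ctrl.get_state();p=s["position"];R=Ro.from_rotvec(s["tool_rot"]).as_matrix()
    yaw=np.degrees(np.arctan2(R[1,1],R[0,1]));dd=R.T@np.r_[np.array(xy)-p[:2],0]*1e3
    print("pos",p.round(4),"tooly yaw",yaw.round(2),"shift mm",dd.round(1),"turn",None if psi is None else -np.radians(psi-yaw).round(4),"F",s["ft_force"].round(1),"w",round(s["grip_width"],3),"t",round(s["time"],2))
E
python3 - <<'E'
from h import *
togo((.4718,.3105),-25)
d=get_image("side");cv2.imwrite("pics/s2.png",cv2.resize(d["pixels"][180:340,140:340],None,fx=3.5,fy=3.5)[:,:,::-1])
for c,a,r,m in blobs(d,"orange"): print(c,a,r)
E
```

```text
time: 2.8
position: [0.4827, 0.1497, 0.2527]
tool_rot: [2.651, 1.684, 0.0]
ft_force: [1.7, -0.5, -0.1]
grip_width: 1.001
grip_force: 0.0
time: 3.38
position: [0.4757, 0.3015, 0.2521]
tool_rot: [2.65, 1.686, -0.002]
ft_force: [-0.3, -0.4, 0.5]
grip_width: 1.002
grip_force: 0.0
pos [0.4757 0.3015 0.2521] tooly yaw -25.09 shift mm [ 6.5 -7.4 -0. ] turn -0.0016 F [-0.3 -0.4  0.5] w 1.002 t 3.38
[183.75657895 257.99342105] 152 ((183.79507446289062, 257.24591064453125), (10.755098342895508, 19.589643478393555), 39.80556869506836)
[240.63492063 275.75132275] 189 ((240.00003051757812, 275.5), (18.977313995361328, 11.907333374023438), 7.125016689300537)
[192.09375    314.08854167] 192 ((192.53846740722656, 313.1922912597656), (12.775577545166016, 20.093624114990234), 60.2551155090332)
```

View pics/s2.png

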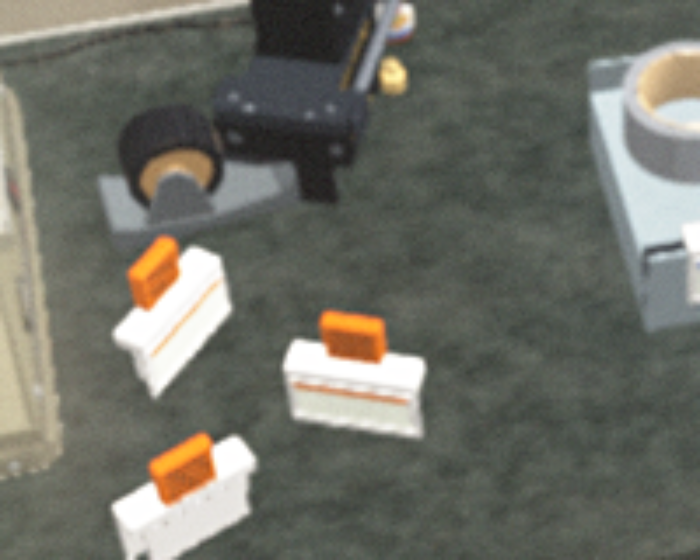

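The gripper hovers clear above the chosen holder; its tab is at (353,336) in this crop, which is side pixel (240.6,275.7). The neighbours are clear too, so I'll correct by (6.5, −7.4) mm and go down.

```bash
python3 -m crank '[[[6.5,-7.4,20,0,-1],[0,0,30,0,-1],[0,0,30,0,-1],[0,0,30,0,-1],[0,0,30,0,-1],[0,0,20,0,-1],[0,0,15,0,-1],[0,0,10,0,-1],[0,0,4,0,-1],[0,0,0,0,-1]]]'
python3 -c "
from h import *
togo((.4718,.3105),-25)"
```

```text
time: 4.27
position: [0.472, 0.3098, 0.0631]
tool_rot: [2.652, 1.683, -0.002]
ft_force: [-0.4, -0.0, 0.2]
grip_width: 1.0
grip_force: 0.0
pos [0.472  0.3098 0.0631] tooly yaw -25.21 shift mm [ 0.6 -0.5 -0. ] turn -0.0036 F [-0.4 -0.   0.2] w 1.0 t 4.27
```

```bash
python3 -m crank '[[[0,0,0,0,0],[0,0,0,0,0],[0,0,0,0,0.4],[0,0,0,0,0.4],[0,0,0,0,0.6],[0,0,0,0,0.7],[0,0,0,0,1],[0,0,0,0,1],[0,0,0,0,1],[0,0,0,0,1]]]' 15
python3 -m crank '[[[0,0,0,0,1],[0,0,0,0,1],[0,0,0,0,1],[0,0,0,0,1]]]' 45
```

```text
time: 5.1
position: [0.4716, 0.3113, 0.0635]
tool_rot: [2.651, 1.686, -0.0]
ft_force: [-0.7, -0.8, 0.5]
grip_width: 0.325
grip_force: 0.0
time: 5.43
position: [0.4716, 0.3113, 0.0635]
tool_rot: [2.651, 1.686, -0.0]
ft_force: [-0.0, 0.6, -0.7]
grip_width: 0.133
grip_force: 45.0
```

Gripped: 0.133 × 87 mm ≈ 11.6 mm, which matches the 12 mm tab. I'll lift, turn to the shelf's yaw and carry it over.

```bash
python3 -m crank '[[[0,0,-8,0,1],[0,0,-20,0,1],[0,0,-25,0,1],[0,0,-25,0,1],[0,0,-25,-0.08,1],[0,0,-25,-0.08,1],[0,0,-20,-0.08,1],[0,0,-12,-0.08,1],[0,0,0,-0.08,1],[0,0,0,0,1]]]'
python3 -m crank '[[[-10,0,0,0,1],[-25,0,0,0,1],[-30,2,0,0,1],[-30,2,0,0,1],[-30,2,0,0,1],[-30,2,0,0,1],[-30,2,0,0,1],[-30,2,0,0,1],[-30,2,0,0,1],[-30,2,0,0,1]]]'
python3 -m crank '[[[-30,2,0,0,1],[-30,2,0,0,1],[-30,2,0,0,1],[-25,2,0,0,1],[-15,2,0,0,1],[0,0,0,0,1],[0,0,0,0,1],[0,0,0,0,1]]]'
python3 - <<'E'
from h import *
togo((.480,-.0944),-2.33)
D={n:get_image(n) for n in("top","side")}
a=cv2.resize(D["top"]["pixels"][215:285,325:485],None,fx=5,fy=4.3)
b=cv2.resize(D["side"]["pixels"][130:290,300:500],None,fx=4,fy=3.5)[:290]
cv2.imwrite("pics/t3.png",cv2.resize(D["top"]["pixels"][205:285,325:485],None,fx=5,fy=5,interpolation=2)[:,:,::-1])
cv2.imwrite("pics/s3.png",cv2.resize(D["side"]["pixels"][110:290,300:500],None,fx=3.3,fy=3.3,interpolation=2)[:,:,::-1])
E
```

```text
time: 6.27
position: [0.4719, 0.3117, 0.2249]
tool_rot: [2.26, 2.181, 0.003]
ft_force: [0.3, -0.5, -1.1]
grip_width: 0.133
grip_force: 44.9
time: 7.1
position: [0.4765, 0.0344, 0.2234]
tool_rot: [2.266, 2.176, -0.001]
ft_force: [0.1, 0.1, -1.5]
grip_width: 0.132
grip_force: 45.0
time: 7.77
position: [0.4823, -0.0923, 0.2234]
tool_rot: [-2.261, -2.18, -0.001]
ft_force: [-0.2, 1.0, -1.1]
grip_width: 0.127
grip_force: 45.0
pos [ 0.4823 -0.0923  0.2234] tooly yaw -2.08 shift mm [-2.2 -2.2 -0. ] turn 0.0044 F [-0.2  1.  -1.1] w 0.127 t 7.77
```

View pics/t3.png

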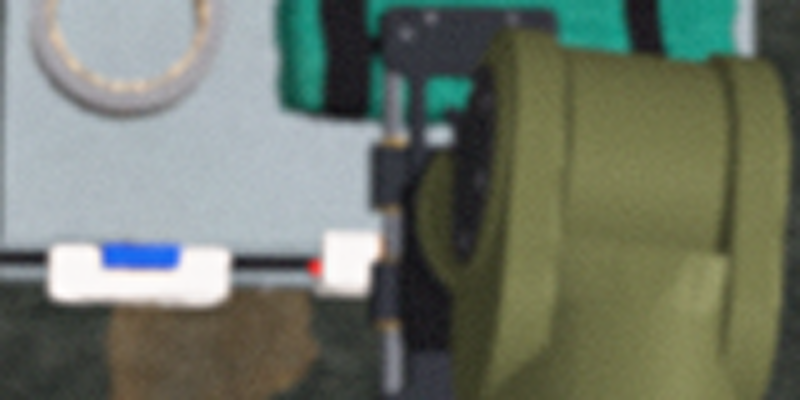

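View pics/s3.png

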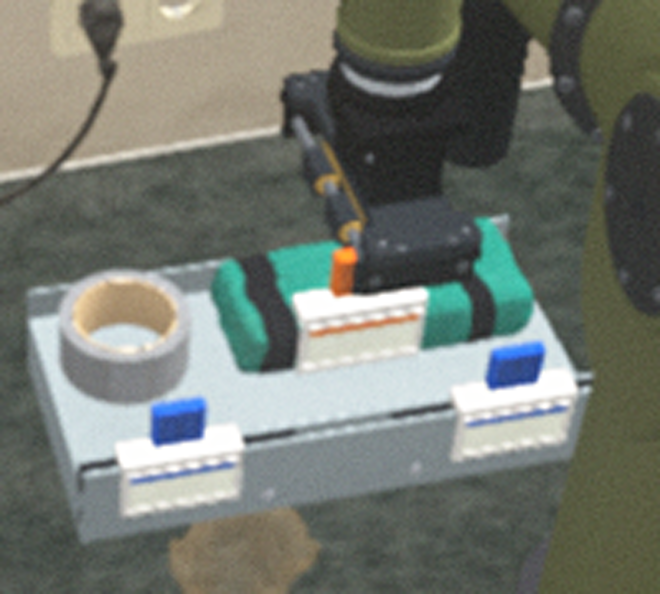

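The top crop shows the held holder's left shoulder end at (322–380, 232–297) in the crop, next to the red seat, with the left neighbour at (48–230, 243–305). In the side crop the label faces front, parallel to its neighbours, and hangs at about (362,325). Next I'll measure it against the neighbours, since the same features cancel the calibration error.

```bash
python3 - <<'E'
from h import *
np.set_printoptions(precision=4,suppress=True)
D={n:get_image(n) for n in("top","side")}
d=D["top"];s=ctrl.get_state();zb=s["position"][2]-.0635
g=d["pixels"].min(2).astype(float)   # whiteness
def edges(cols,r0,r1):
    o=[]
    for c in cols:
        p=g[r0:r1,c];hi=p.max();k=np.where(p>.75*hi)[0];a,b=k[0],k[-1]
        def sub(i,j,bg): # crossing between i(inside) and j(outside)
            t=(hi+bg)/2;v=np.interp(t,[p[j],p[i]],[0,1]) if p[j]<p[i] else .5
            return j+(i-j)*v
        rr=[]
        for st,stp in((a,-1),(b,1)):
            bg=p[max(0,min(len(p)-1,st+3*stp))];t=(hi+bg)/2;i=st
            while p[i]>t: i+=stp
            j=i-stp;rr.append(r0+i+(j-i)*(t-p[i])/(p[j]-p[i]))
        o.append([c]+rr)
    return np.array(o)
for nm,cols,z,r0,r1 in(("held",range(391,399),zb+.056,243,275),("nbL",[337,339,341,343,362,364,366,368],.097,245,275)):
    e=edges(cols,r0,r1)
    bk=plane(d,e[:,[0,1]],z);fr=plane(d,e[:,[0,2]],z)
    fb=np.polyfit(bk[:,1],bk[:,0],1);ff=np.polyfit(fr[:,1],fr[:,0],1)
    print(nm,"back x",np.median(bk[:,0]),"front x",np.median(fr[:,0]),"at y",bk[:,1].mean(),"z",z)
print(g[245:272:2,383:395].astype(int))
# side: blobs of white
d=D["side"]
for c,a,r,m in blobs(d,"white",80):
    if 300<c[0]<500 and 150<c[1]<290: print(c,a,cv2.boxPoints(r).round(1).tolist())
E
```

```text
held back x 0.4889279413831461 front x 0.4601898688789411 at y -0.05929135376895031 z 0.2161215767319823
nbL back x 0.490090798147654 front x 0.4620569419450046 at y 0.03233110955622273 z 0.097
[[180 184 180 180 179 180 178 181 177 182 179 180]
 [180 176 177 176 178 178 181 180 181 181 180 177]
 [177 177 178 176 177 177 175 180 177 178 178 179]
 [181 178 179 178 178 176 187 216 231 228 219 220]
 [168 171 171 172 170 167 196 234 246 248 246 244]
 [135 138 138 141 144 148 185 235 247 247 247 246]
 [ 39  40  45  44  54  81 163 235 248 247 246 246]
 [118 116 117 108  94 101 167 237 249 248 247 246]
 [139 137 138 141 142 150 173 220 239 239 238 237]
 [ 75  73  72  69  84 117 143 155 146 150 162 172]
 [ 71  69  66  54  55  53  55  53  52  58  55  57]
 [ 72  66  66  58  59  52  52  52  53  54  54  55]
 [ 63  65  68  65  58  58  53  52  55  50  51  51]
 [ 67  66  63  64  56  59  60  56  55  56  51  50]]
[387.7149 227.3131] 5331 [[306.70001220703125, 196.39999389648438], [469.1000061035156, 169.3000030517578], [481.20001220703125, 242.5], [318.8999938964844, 269.5]]
```

```bash
python3 - <<'E'
from h import *
np.set_printoptions(precision=4,suppress=True)
d=get_image("side");f=lambda u:np.array(u)/3.3+[300,110]
L=plane(d,f([[126,515],[240,492]]),.041);R=plane(d,f([[457,459],[572,437]]),.041);H=plane(d,f([[299,370],[423,345]]),.160)
for n,q in(("L",L),("R",R),("H",H)):print(n,q.mean(0),np.linalg.norm(q[0]-q[1]),np.degrees(np.arctan2(q[0,0]-q[1,0],q[0,1]-q[1,1])))
m=(L.mean(0)+R.mean(0))/2;print("pocket plate mid",m,"held minus",(H.mean(0)-m)*1e3, "shelf yaw", np.degrees(np.arctan2(*(L-R).mean(0)[:2])))
togo((.480,-.0944),-2.33)
E
```

```text
L [0.4699 0.0311 0.041 ] 0.08821500481945431 0.35975750892345026
R [ 0.4574 -0.2276  0.041 ] 0.09268636220291679 1.0665288902674412
H [ 0.4695 -0.096   0.16  ] 0.09346047194947446 -0.31146441689642207
pocket plate mid [ 0.4637 -0.0982  0.041 ] held minus [  5.8396   2.2786 119.    ] shelf yaw 2.7561544115751935
pos [ 0.4824 -0.0933  0.2236] tooly yaw -2.07 shift mm [-1.2 -2.3 -0. ] turn 0.0045 F [ 0.2  0.4 -0.8] w 0.137 t 8.02
```

```bash
python3 -m crank '[[[-1.8,-2.1,10,0.004,1],[0,0,20,0,1],[0,0,20,0,1],[0,0,12,0,1],[0,0,6,0,1],[0,0,0,0,1],[0,0,0,0,1],[0,0,0,0,1]]]'
python3 - <<'E'
from h import *
togo((.480,-.0948),-2.33)
D={n:get_image(n) for n in("top","side")}
a=cv2.resize(D["side"]["pixels"][170:280,325:485],None,fx=5,fy=5,interpolation=2)
cv2.imwrite("pics/s4.png",a[:,:,::-1])
d=D["top"];g=d["pixels"].min(2).astype(int)
print(g[245:270,336:372:6]);print(g[245:270,391:398:2])
E
```

```text
time: 8.68
position: [0.4809, -0.0962, 0.1565]
tool_rot: [2.266, 2.173, 0.001]
ft_force: [-0.7, -1.0, -1.3]
grip_width: 0.132
grip_force: 45.0
pos [ 0.4809 -0.0962  0.1565] tooly yaw -2.4 shift mm [ 1.4 -0.9 -0. ] turn -0.0013 F [-0.7 -1.  -1.3] w 0.132 t 8.68
[[177 178 176 178 176 179]
 [176 178 177 176 174 174]
 [177 177 175 176 177 176]
 [182 177 177 176 175 180]
 [177 174 176 182 178 174]
 [178 175 174 175 177 180]
 [173 173 176 176 178 175]
 [167 170 166 173 175 179]
 [179 183 121 141 153 180]
 [221 227  64  80 122 213]
 [244 245  26  38 100 237]
 [247 248  30  30 109 245]
 [245 247  59  43 135 247]
 [246 246 141 121 192 246]
 [246 246 222 210 236 246]
 [246 246 243 241 245 246]
 [248 247 248 248 248 247]
 [249 247 247 248 246 246]
 [245 242 241 242 238 241]
 [192 204 206 204 214 236]
 [112 133 135 149 174 195]
 [ 52  73  76  88 108 119]
 [ 47  47  60  61  61  58]
 [ 52  55  65  61  56  61]
 [ 52  54  71  62  62  63]]
[[180 177 169  70]
 [178 180 171  70]
 [181 180 167  66]
 [181 181 169  75]
 [180 183 170 114]
 [177 182 178 154]
 [177 178 178 168]
 [183 182 184 176]
 [211 206 202 195]
 [235 233 235 226]
 [245 244 245 242]
 [246 246 247 247]
 [246 246 247 245]
 [246 246 247 219]
 [246 246 245 157]
 [246 245 244 107]
 [247 248 245 100]
 [247 247 246  98]
 [240 241 230  87]
 [203 202 178  66]
 [138 139 115  52]
 [ 80  83  72  41]
 [ 52  53  51  43]
 [ 49  46  43  42]
 [ 52  50  45  40]]
```

View pics/s4.png

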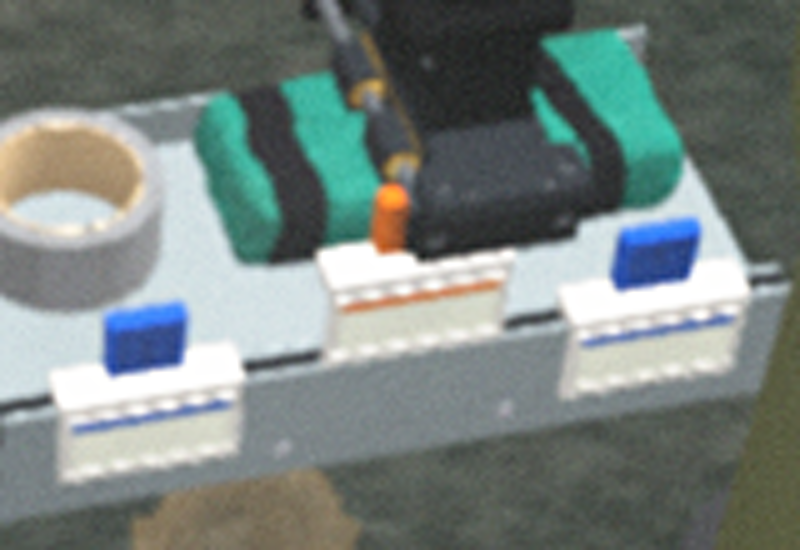

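```bash
python3 - <<'E'
from h import *
np.set_printoptions(precision=4,suppress=True)
d=get_image("top")
h=np.r_[plane(d,[[393,253.1],[393,264.8]],.149)].mean(0);n=np.r_[plane(d,[[339,253.75],[339,264.6],[366,254.],[366,265.5]],.097)].mean(0)
print("top: dx mm held vs nbL line",1e3*(h[0]-(n[0]+.0407*(h[1]-n[1]))))
d=get_image("side");f=lambda u:np.array(u)/5+[325,170]
zb=ctrl.get_state()["position"][2]-.0635
for nm,dz,L,R,H in(("plate bottom",0,[[62,482],[238,455]],[[565,398],[737,365]],[[330,362],[503,332]]),("shoulder backleft",.056,[[52,373]],[[560,287]],[[318,252]]),("frontleft",.05,[[58,405]],[[567,320]],[[328,290]])):
    L,R=[plane(d,f(q),.041+dz).mean(0) for q in(L,R)];H=plane(d,f(H),zb+dz).mean(0)
    print(nm,L,R,"held-mid mm",1e3*(H-(L+R)/2)[:2])
E
```

```text
top: dx mm held vs nbL line 0.8939042757301618
plate bottom [0.4667 0.0333 0.041 ] [ 0.4562 -0.2251  0.041 ] held-mid mm [ 3.046 -2.596]
shoulder backleft [0.4906 0.0772 0.097 ] [ 0.4804 -0.1783  0.097 ] held-mid mm [ 0.8224 -0.6944]
frontleft [0.4752 0.0786 0.091 ] [ 0.4638 -0.176   0.091 ] held-mid mm [-2.7163 -1.1097]
```

Both views put the held holder about +0.9 mm in x and −1.3 mm in y from the pocket, and the TCP reading agrees. I'll make that correction and start inserting gently.

```bash
python3 -m crank '[[[1.4,-0.9,0,0,1],[0,0,0,0,1],[0,0,4,0,1],[0,0,3,0,1],[0,0,3,0,1],[0,0,3,0,1],[0,0,3,0,1],[0,0,0,0,1],[0,0,0,0,1]]]'
python3 -c "
from h import *
togo((.480,-.0948),-2.33)"
```

```text
time: 9.63
position: [0.4791, -0.0947, 0.1393]
tool_rot: [-2.267, -2.174, 0.0]
ft_force: [-0.3, 1.2, -1.9]
grip_width: 0.134
grip_force: 45.0
pos [ 0.4791 -0.0947  0.1393] tooly yaw -2.41 shift mm [-0.1  0.9 -0. ] turn -0.0013 F [-0.3  1.2 -1.9] w 0.134 t 9.63
```

No contact force with the tongue about 9 mm in. Continuing down to the seat.

```bash
python3 -m crank '[[[0,0,5,0,1],[0,0,5,0,1],[0,0,5,0,1],[0,0,5,0,1],[0,0,4,0,1],[0,0,0,0,1],[0,0,0,0,1]]]'
python3 -c "
from h import *
togo((.480,-.0948),-2.33)"
```

```text
time: 10.22
position: [0.4791, -0.0946, 0.1152]
tool_rot: [-2.267, -2.174, 0.0]
ft_force: [1.0, 0.5, -0.9]
grip_width: 0.138
grip_force: 44.9
pos [ 0.4791 -0.0946  0.1152] tooly yaw -2.4 shift mm [-0.2  0.9 -0. ] turn -0.0012 F [ 1.   0.5 -0.9] w 0.138 t 10.22
```

```bash
python3 -m crank '[[[0,0,2,0,1],[0,0,2,0,1],[0,0,1.5,0,1],[0,0,0,0,1],[0,0,0,0,1]]]' 60
python3 -m crank '[[[0,0,1.5,0,1],[0,0,1.5,0,1],[0,0,1.0,0,1],[0,0,0,0,1],[0,0,0,0,1]]]'
```

```text
time: 10.63
position: [0.4796, -0.0948, 0.1105]
tool_rot: [2.267, 2.174, 0.0]
ft_force: [-1.2, 0.1, 3.3]
grip_width: 0.129
grip_force: 60.0
time: 11.05
position: [0.4796, -0.0948, 0.1067]
tool_rot: [2.267, 2.174, 0.0]
ft_force: [-2.7, 0.0, 6.9]
grip_width: 0.131
grip_force: 60.0
```

```bash
python3 -m crank '[[[0,0,1,0,1],[0,0,0,0,1],[0,0,0,0,1]]]'
```

```text
time: 11.3
position: [0.4797, -0.0948, 0.1058]
tool_rot: [2.267, 2.174, 0.0]
ft_force: [-1.6, 0.1, 8.2]
grip_width: 0.131
grip_force: 60.0
```

The force rises about 1 N/mm, as the spring should, and about 1.5 mm remains to home.

```bash
python3 -m crank '[[[0,0,1,0,1],[0,0,0.5,0,1],[0,0,0,0,1],[0,0,0,0,1]]]'; python3 -m crank '[[[0,0,0.7,0,1],[0,0,0,0,1],[0,0,0,0,1]]]'; python3 -m crank '[[[0,0,0.5,0,1],[0,0,0,0,1],[0,0,0,0,1]]]'
```

```text
time: 11.63
position: [0.4797, -0.0948, 0.1045]
tool_rot: [2.267, 2.174, -0.0]
ft_force: [-3.0, 0.2, 9.9]
grip_width: 0.134
grip_force: 60.0
time: 11.88
position: [0.4798, -0.0948, 0.1043]
tool_rot: [2.267, 2.174, -0.0]
ft_force: [-3.8, 1.0, 13.3]
grip_width: 0.135
grip_force: 60.0
time: 12.13
position: [0.4798, -0.0948, 0.1043]
tool_rot: [2.267, 2.173, -0.001]
ft_force: [-4.6, 0.6, 17.3]
grip_width: 0.133
grip_force: 60.0
```

The z reading stops at 0.1043 while the force climbs, so the shoulder is on the lip. I'll add a little margin and check the result in a picture.

```bash
python3 -m crank '[[[0,0,0.6,0,1],[0,0,0,0,1],[0,0,0,0,1],[0,0,0,0,1],[0,0,0,0,1],[0,0,0,0,1]]]'
python3 - <<'E'
from h import *
d=get_image("side");cv2.imwrite("pics/s5.png",cv2.resize(d["pixels"][170:280,325:485],None,fx=5,fy=5,interpolation=2)[:,:,::-1])
togo((.480,-.0948),-2.33)
E
```

```text
time: 12.63
position: [0.4798, -0.0948, 0.1042]
tool_rot: [2.267, 2.173, -0.001]
ft_force: [-6.1, 1.3, 20.1]
grip_width: 0.134
grip_force: 60.0
pos [ 0.4798 -0.0948  0.1042] tooly yaw -2.41 shift mm [0.  0.2 0. ] turn -0.0014 F [-6.6  1.2 21.1] w 0.134 t 12.68
```

View pics/s5.png

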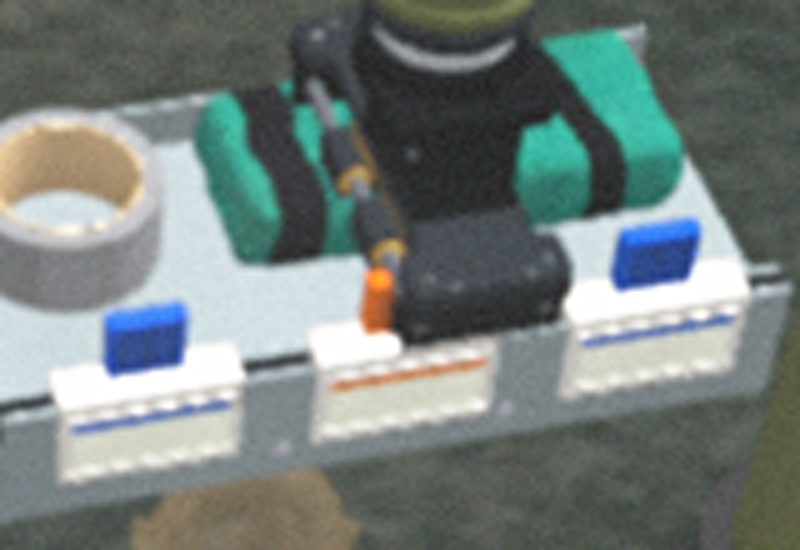

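The holder's lower corners, at (317,440) and (492,413) in the crop, lie level with the neighbours' midpoints at (314,440) and (488,410). The label faces front, and the parcel and tape are where they were. I'm handing in now, still pressing.

```bash
python3 -c "
from bench import job
print(job.close_job())"
```

```text
the job is handed in; nothing more can be done
None
```

The holder sits fully home in the middle pocket with its label facing front, and I handed the job in at about 12.7 s with the gripper still pressing it down at about 20 N; the parcel and tape look unmoved in the last picture.

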